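# Turn the spice carousel to bring the salt to the pointer

### The arm

A 6-joint arm with a two-finger parallel gripper is mounted at the origin on a cart in front of the work surface, level with it; the furniture and walls round the work are solid. World frame = base frame: x ahead of the robot, y to its left, z up, the work surface at z = 0. Lengths are in m, angles in rad, forces in N, time in s.
With the tool pointing down it reaches from about 0.4 to 0.825 m from the base axis. Payload 7 kg.
Tool frame: the origin (TCP) lies between the finger pads; the fingertips stand 8 mm ahead of it and the grasp point (between the pads) lies 11 mm behind it (arm.finger_overhang is the distance from the TCP to the fingertips, in m); z points along the fingers, y is the line along which they close (so a half turn about z gives the same grasp; the last joint's range is limited). The gripper opens to 88 mm and grips with 3 to 60 N. Pads are 19 mm wide; open, the fingers measure 130 mm over their backs; the gripper's body (78 mm by 193 mm) begins 47 mm behind the grasp point.
Start: joints at [1.39, 0.359, 0.012, 0, -1.224, -0.288], TCP at [0.305, 0.602, 0.235] pointing down, gripper open.
Joint ranges: [-3.07, 3.07], [-1.43, 2.12], [-1.02, 1.25], [-3.03, 1.67], [-3.05, -0], [-3.03, 3.03]. Speed limits (rad/s): [2.39, 2.39, 3.01, 3.14, 3.14, 3.14].

### API

Orientations are given as [roll, pitch, yaw] about the fixed x, y, z axes, in that order (R = Rz(yaw) Ry(pitch) Rx(roll)).
In Python, from station import arm gives the robot as it stands.
- The arm moves only by the tool move_arm, never from a script. Its argument "rows" is text: rows parted by semicolons, each of 7 numbers parted by spaces: the turn, a rotation vector about the tool's x, y, z in degrees, then the shift along the tool's x, y, z in m, then the finger opening in m, from 0 to 0.0876. A call has 1 to 8 rows; each row shifts and turns the commanded pose from where the row before left it, along the tool's axes as they then stand; what a row does not reach is not made up. A row lasts 1/8 s, in which the tool goes at most 62.5 mm and 10.7 degrees, less where a joint would pass 70% of its speed; a pose out of reach is approached as far as the arm can. A call is refused whole if a number of a shift passes 0.0625 or a number of a turn 10.7, either way. A call with a gripper value outside its range is refused whole. The fingers move at their own pace and stop on an object; "squeeze" is the grip in N (left out, the last holds). Time passes only in rows, so rows that do not move let the fingers close. It gives the time, the measured TCP pose, the force, the opening and the grip force at its end, in the units of the state.
- arm.get_state(): the state, without advancing time (a new reading comes with each control period).
- arm.grab_frame(name): name is "scene" or "side" or "wrist"; returns (picture, depth): 480x640x3 uint8, blue, green, red; 480x640 float32, m along the optical axis (not along the pixel's ray), 0 where there is no reading.
- arm.camera_model(name): a dict with "mtx" (3x3 intrinsics, pixels), "camera_from_world" (4x4, takes a point from world to camera coordinates); the wrist camera has in their place "mount" (4x4, takes a point from camera to tool coordinates, whose origin is the TCP and whose axes are the flange's). Camera axes: x right, y down, z forward; pixel columns grow to the right and rows downward; lengths in m; the calibration is good to about 2 mm. The wrist camera is an equidistant fisheye: a pixel r from the principal point sees the ray r / f radians off the axis. A picture is of the moment at which its call begins: read the wrist's pose just before it. camera_model takes no time and is no camera call.
- arm.job_done(): hands the job in; it is judged then, once.
The state is a dict: "t": time; "q": joint angles; "qd": joint speeds; "joint_efforts": joint torques, N m; "eef_pos": TCP position; "ee_rot": TCP orientation; "force": force on the tool from outside, world axes, zero at the start; "moment": the same for the moment, N m; "width": finger opening in m; "gripper_force": force on a finger pad.
Only numpy, scipy, OpenCV 4.12 (cv2) and the standard library are available. Lean on these libraries where they do the work, as an engineer would, in place of code of your own. Each camera call takes 0.05 s, during which the arm holds its last target. There are 200 camera calls.

### The job

Turn the spice carousel by pushing with a fingertip against the arms of the cross handle on top of it, until the salt shaker stands right at the red pointer on the plinth. Turn it gently, either way round, so that everything riding on it stays upright in its own bay; do not touch, lift or carry the salt, the spice jars or the tin themselves, and leave the other things on the worktop where they are.

Things in the scene. Friction and masses are not known exactly. Their poses are not given: they have to be found in the camera images.
- plinth: fixed dark wooden disc, 280 mm across and 12 mm high, under the carousel; it does not turn. Origin: centre of its underside, on the carousel's axis, on the worktop (z up). Its -x axis points from the centre to the red pointer. A wall cabinet hangs 0.48 m above the back of the worktop: the robot's side of the carousel has the most headroom.
- pointer (a point): top of the red pointer tab that sticks out of the plinth's edge; this point lies 158 mm from the carousel's axis and 12 mm above the worktop.
- carousel: round light wooden tray, 268 mm across, rim 20 mm high, that turns either way (up to 2 turns) about its z axis, upright through its origin, against light friction (0.15 N m, a little more when turned faster), and stays where it is left. Origin: centre of its underside, 14 mm above the worktop; tray floor 8 mm above that. Four dividers, tops 35 mm above the origin, make four bays centred on its +x, -x, +y and -y axes.
- handle: cross handle fixed on the carousel's post; it turns with it. Origin: on the axis, at the height of the arms' centre line, 164 mm above the worktop; axes as the carousel's. Hub 36 mm across, its top 11 mm above the origin. Four level round steel arms, 12 mm thick, at 45, 135, 225 and 315 degrees from its x axis (above the dividers), reach 106 mm from the axis and end in 18 mm balls. Open air between.
- salt_mid (a point): salt shaker: glass with grey contents and a grey perforated cap, 44 mm across and 90 mm high, standing loose in the carousel's -x bay about 82 mm from the axis; this point is its centre, half-way up (top 112 mm above the worktop).
- jar_a_mid (a point): spice jar with green label and dark cap, 45 mm across and 105 mm high, loose in one of the other bays; the point is its centre (top 127 mm above the worktop, 31 mm below the underside of the arms).
- jar_b_mid (a point): a second spice jar like the first, loose in another bay; the point is its centre.
- tin_mid (a point): small food tin, teal label, 76 mm across and 58 mm high, loose in another bay; the point is its centre.
- mug_mid (a point): bystander: black and white mug, 78 mm across without its handle, 92 mm high, standing on the worktop; the point is half-way up.
- lemon_mid (a point): bystander: yellow lemon, 75x59x59 mm, on the worktop; the point is its centre.
- tape_roll_mid (a point): bystander: roll of tape, 96 mm across and 25 mm high, lying on the worktop; the point is its centre.

How it is judged:
By the outcome, as a careful person would: the job done as asked, in the order asked, and still so for the second after the job is handed in, with the robot touching nothing.
It also fails if it takes over 56 s, if anything falls off the work surface, if the arm or the gripper's body presses on something with over 40 N, if the wrist force passes 120 N, or if a joint passes its speed limit or range.

## Working session

There is one attempt and no reset: what is moved stays moved. The work goes in short steps, Python scripts to look and compute and a tool call to move; the robot and the scene stay as the last step left them, time stands still between calls to the robot, and variables do not carry over. Pictures are saved under pics/ and viewed, at most 10 in all, crops included, and the job is handed in when it is done.

Besides the shell and the picture viewer there is one more tool, called after "Request:" as name(argument=value, ...) on one line, values as JSON. move_arm: Moves the arm, as the interface text tells. Its arguments: {"type":"object","properties":{"rows":{"type":"string"},"squeeze":{"type":"number"}},"required":["rows"]}

```bash
mkdir -p pics; ls
python3 - <<'E'
from station import arm
import cv2,numpy as np
for n in("scene","side"):
    p,d=arm.grab_frame(n);cv2.imwrite(f"pics/{n}0.png",p);np.save(f"pics/{n}0.npy",d)
    m=arm.camera_model(n);print(n,m["mtx"],np.linalg.inv(m["camera_from_world"]).round(3))
s=arm.get_state();print(s)
E
```

```text
pics
scene [[436.50847599   0.         318.81064115]
 [  0.         436.50847599 240.07085754]
 [  0.           0.           1.        ]] [[ 0.87  -0.18   0.459 -0.039]
 [-0.493 -0.365  0.79  -0.861]
 [ 0.025 -0.913 -0.406  0.556]
 [ 0.     0.     0.     1.   ]]
side [[602.14191326   0.         325.03702466]
 [  0.         602.14191326 239.91308757]
 [  0.           0.           1.        ]] [[-0.981 -0.048  0.185  0.128]
 [-0.191  0.337 -0.922  1.645]
 [-0.019 -0.94  -0.34   0.754]
 [ 0.     0.     0.     1.   ]]
{'t': 0.1, 'q': array([ 1.39008144e+00,  3.59289675e-01,  1.11429676e-02, -2.96517984e-04,
       -1.22410077e+00, -2.88104009e-01]), 'qd': array([-0.00071978, -0.00176824,  0.00445726,  0.00197653,  0.00071873,
       -0.00096233]), 'joint_efforts': array([-7.86444343e-04, -5.84163487e+01,  2.93750954e+01,  7.01558501e+00,
        1.01536725e-02, -6.11601035e-05]), 'eef_pos': array([0.30481893, 0.60177247, 0.23373181]), 'ee_rot': array([ 3.14012210e+00, -1.45085923e-04, -4.68919749e-01]), 'force': array([-0.66104356, -0.38152395, -0.2420816 ]), 'moment': array([ 0.04060493, -0.01460561,  0.01410572]), 'gripper_force': 0.0, 'width': 0.08774678419015934}
```

View pics/scene0.png

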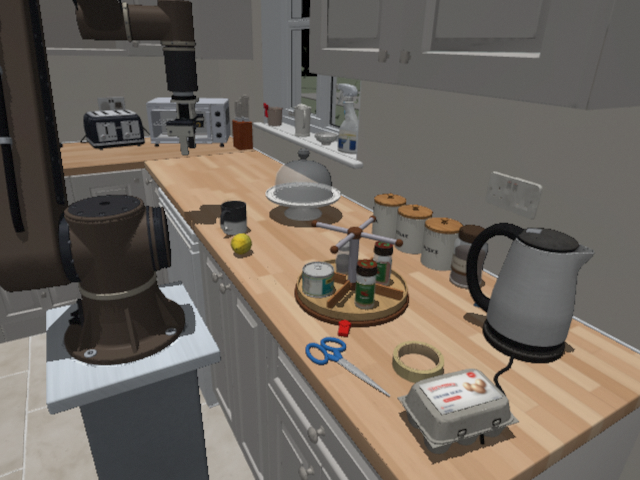

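View pics/side0.png

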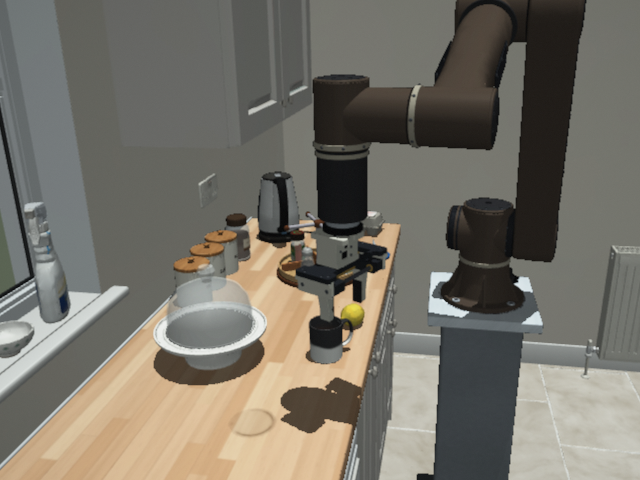

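```bash
cat > h.py <<'E'
import cv2,numpy as np
from station import arm
def w(n,u,v,z=None,d=None):
    m=arm.camera_model(n);T=np.linalg.inv(m["camera_from_world"])
    r=T[:3,:3]@np.linalg.inv(m["mtx"])@[u,v,1.];c=T[:3,3]
    return c+r*(d if z is None else (z-c[2])/r[2])
E
python3 - <<'E'
from h import *
p=cv2.imread("pics/scene0.png");d=np.load("pics/scene0.npy")
cv2.imwrite("pics/c1.png",cv2.resize(p[205:345,280:425],None,fx=5,fy=4.28,interpolation=cv2.INTER_CUBIC)[:600])
q=cv2.imread("pics/side0.png")
cv2.imwrite("pics/c2.png",cv2.resize(q[200:300,265:400],None,fx=5.9,fy=5.9,interpolation=cv2.INTER_CUBIC)[:600])
hsv=cv2.cvtColor(p,cv2.COLOR_BGR2HSV)
m=((hsv[...,0]<6)|(hsv[...,0]>174))&(hsv[...,1]>190)&(hsv[...,2]>120)
v,u=np.nonzero(m);k=(abs(u-344)<15)&(abs(v-327)<15);print(u[k].mean(),v[k].mean(),v[k].min(),v[k].max(),w("scene",u[k].mean(),v[k].mean(),z=.01))
E
```

```text
343.72727272727275 326.3863636363636 320 333 [ 0.40288356 -0.21786014  0.01      ]
```

View pics/c1.png

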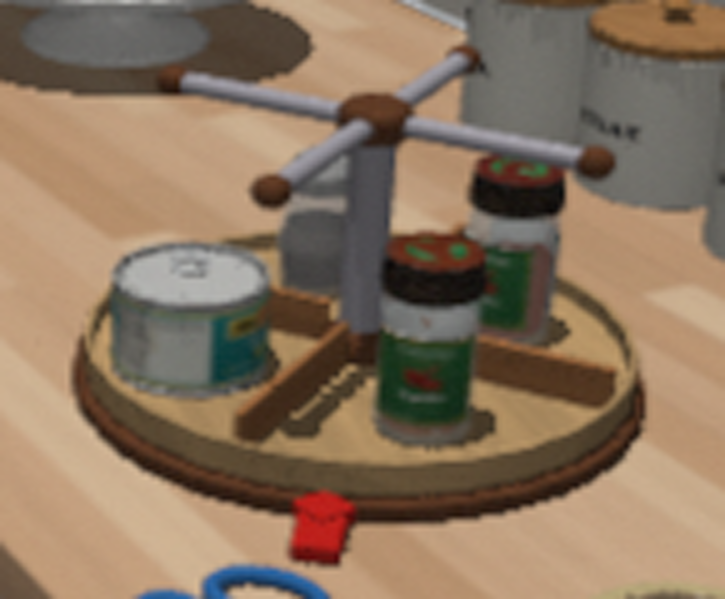

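View pics/c2.png

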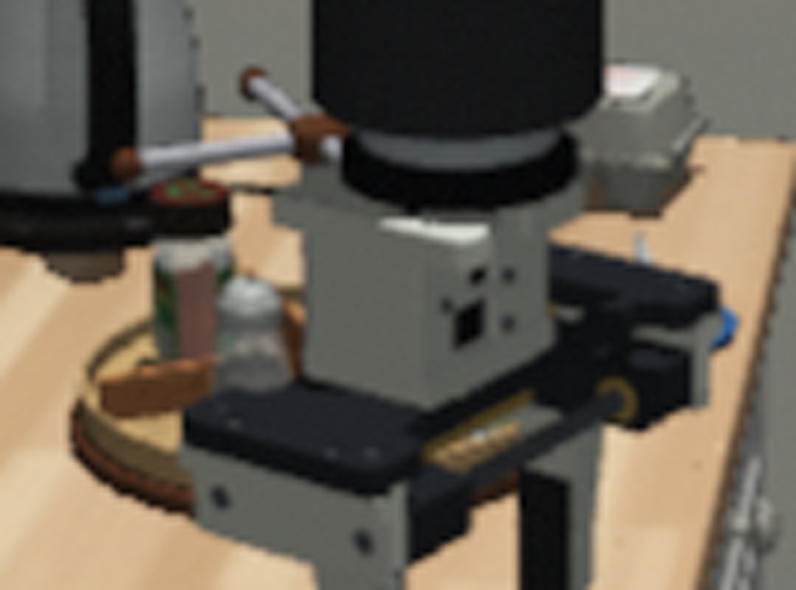

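Run:
```python
from h import *
d=np.load("pics/scene0.npy")
P=[]
for x,y in[(172,80),(465,58),(597,160),(272,190)]:
    u,v=280+x/5,205+y/4.28;a=w("scene",u,v,z=.164);P.append(a);print(a.round(4),"depth z",w("scene",u,v,d=d[int(v),int(u)]).round(3))
P=np.array(P);c=P.mean(0);print("c",c, w("scene",355,205+112/4.28,z=.175))
for a in P:print(np.hypot(*(a-c)[:2]),np.degrees(np.arctan2(*(a-c)[1::-1])))
pt=w("scene",280+322/5,205+505/4.28,z=.012);print("ptr",pt,np.hypot(*(pt-c)[:2]),np.degrees(np.arctan2(*(pt-c)[1::-1])))
# salt cap top-ish side: crop2 (248,290) ->
a=w("side",265+250/5.9,200+293/5.9,z=.108);print("salt side",a,np.hypot(*(a-c)[:2]),np.degrees(np.arctan2(*(a-c)[1::-1])))
for x,y in[(312,250),(320,180),(325,240)]:
    u,v=280+x/5,205+y/4.28;a=w("scene",u,v,d=d[int(v),int(u)]);print("salt sc",a,np.degrees(np.arctan2(*(a-c)[1::-1])))
for n,x,y,z in[("tape",418,362,.0125),("mug",234,217,.046),("lemon",242,244,.03),("scis",332,350,0)]:print(n,w("scene",x,y,z=z))
# side balls
for x,y in[(127,163),(252,82)]:print("side ball",w("side",265+x/5.9,200+y/5.9,z=.164))
```

```text
[ 0.4431 -0.0094  0.164 ] depth z [ 0.44  -0.016  0.167]
[ 0.5922 -0.0436  0.164 ] depth z [ 0.586 -0.051  0.168]
[ 0.5584 -0.1888  0.164 ] depth z [ 0.553 -0.195  0.168]
[ 0.4104 -0.1556  0.164 ] depth z [ 0.404 -0.165  0.169]
c [ 0.50103439 -0.09935635  0.164     ] [ 0.49030719 -0.11339827  0.175     ]
0.10697389826612479 122.80734628367829
0.10689813371061185 31.449420894300616
0.10627663064055072 -57.3047536086061
0.10667597876706318 -148.1787158816236
ptr [ 0.40928143 -0.21034245  0.012     ] 0.14400180709180158 -129.58076753047925
salt side [ 0.51611197 -0.01125515  0.108     ] 0.08938207567658561 80.28852019960976
salt sc [ 0.50835379 -0.04206079  0.05640277] 82.71999905228438
salt sc [ 0.50970521 -0.04331845  0.10214231] 81.2042989494179
salt sc [ 0.51275366 -0.04664161  0.0640651 ] 77.46613191072214
tape [ 0.46427228 -0.38360191  0.0125    ]
mug [0.38290391 0.41096719 0.046     ]
lemon [0.34398476 0.23567682 0.03      ]
scis [ 0.34655769 -0.2633908   0.        ]
side ball [ 0.58710739 -0.04389916  0.164     ]
side ball [ 0.55308179 -0.18957031  0.164     ]
```

Request:
move_arm(rows="0 0 -9 0 0 0 0; 0 0 -9 0 0 0 0; 0 0 -9 0 0.01 0 0; 0 0 0 0 0.05 0 0; 0 0 0 0 0.05 0 0; 0 0 0 0 0.05 0 0; 0 0 0 0 0.05 0 0; 0 0 0 0 0.05 0 0", squeeze=10)

```text
t: 1.1
eef_pos: [0.3038, 0.3404, 0.2343]
ee_rot: [3.141, 0.0, 0.003]
force: [0.5, 0.2, 0.1]
width: 0.0131
gripper_force: 0.0
```

Request:
move_arm(rows="0 0 0 0.023 0.045 0 0; 0 0 0 0.023 0.045 0 0; 0 0 0 0.023 0.045 0 0; 0 0 0 0.023 0.045 0 0; 0 0 0 0.023 0.045 0 0; 0 0 0 0.023 0.045 0 0; 0 0 0 0.023 0.042 0 0; 0 0 0 0.023 0.035 0 0")

```text
t: 2.1
eef_pos: [0.4892, -0.0061, 0.2345]
ee_rot: [-3.142, 0.0, 0.002]
force: [-0.5, 0.5, -0.3]
width: 0.0005
gripper_force: 0.0
```

Request:
move_arm(rows="0 0 0 0 0 0 0; 0 0 0 0 0 0 0")

```text
t: 2.35
eef_pos: [0.4885, -0.0044, 0.2341]
ee_rot: [3.141, 0.001, 0.001]
force: [-0.0, 0.3, 0.3]
width: 0.0006
gripper_force: 0.0
```

Run:
```python
from h import *
s=arm.get_state();print(s["eef_pos"],s["ee_rot"],s["width"])
p,_=arm.grab_frame("scene");q,_=arm.grab_frame("side")
a=cv2.resize(p[185:345,270:430],None,fx=3.7,fy=3.7)[:592];b=cv2.resize(q[160:310,265:315],None,fx=3.946,fy=3.946)
cv2.imwrite("pics/s1.png",np.hstack([a,b[:592]])[:, :800])
```

```text
[ 0.48845525 -0.00439648  0.23413794] [3.14149722e+00 9.71779666e-04 1.40363564e-03] 0.0006238462348908793
```

View pics/s1.png

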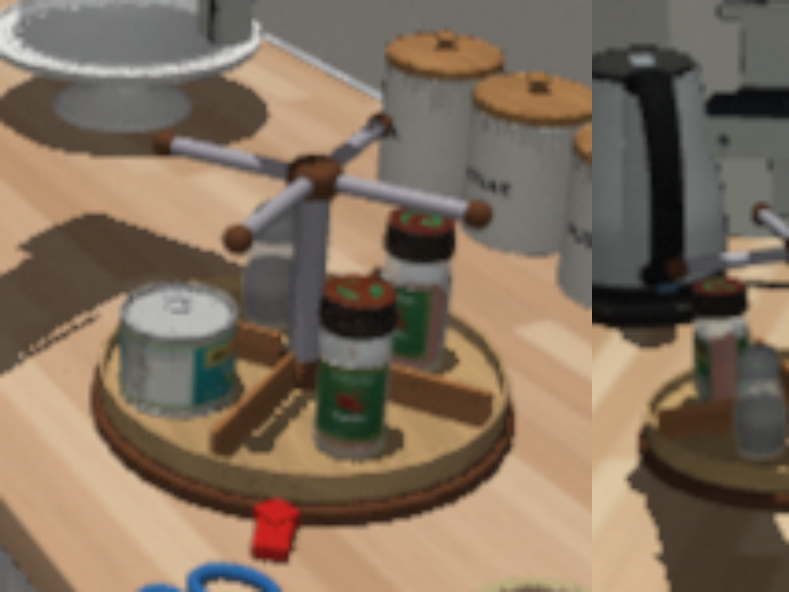

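Request:
move_arm(rows="0 0 0 0.001 0.016 0 0; 0 0 0 0 0 0.02 0; 0 0 0 0 0 0.02 0; 0 0 0 0 0 0.02 0; 0 0 0 0 0 0.02 0; 0 0 0 0 0 0 0")

```text
t: 3.2
eef_pos: [0.4888, -0.0205, 0.1536]
ee_rot: [3.141, 0.003, 0.003]
force: [-0.7, -0.6, 0.1]
width: 0.0006
gripper_force: 0.0
```

Run:
```python
from h import *
s=arm.get_state();print(s["eef_pos"],s["force"])
a=w("side",307.6,261.7,z=.067);c=np.array([.5,-.1,0]);e=a-c;print(a,np.hypot(*e[:2]),np.degrees(np.arctan2(e[1],e[0])))
# tool-frame shifts along a circle of r .08, 3 deg a row, from azimuth 97
t=np.radians(np.r_[97,98,100,np.arange(103,272,3)]);x=.08*np.cos(t);y=.08*np.sin(t)
for k,(i,j) in enumerate(zip(np.diff(x),-np.diff(y))):print(round(np.degrees(t[k+1])),f"{i:.4f} {j:.4f}",end=" | ")
```

```text
[ 0.48884349 -0.02054255  0.15356252] [-0.72780164 -0.64762231  0.13349932]
[ 0.51757227 -0.01557265  0.067     ] 0.08623666374591805 78.2426115802018
98 -0.0014 0.0002 | 100 -0.0028 0.0004 | 103 -0.0041 0.0008 | 106 -0.0041 0.0010 | 109 -0.0040 0.0013 | 112 -0.0039 0.0015 | 115 -0.0038 0.0017 | 118 -0.0037 0.0019 | 121 -0.0036 0.0021 | 124 -0.0035 0.0023 | 127 -0.0034 0.0024 | 130 -0.0033 0.0026 | 133 -0.0031 0.0028 | 136 -0.0030 0.0029 | 139 -0.0028 0.0031 | 142 -0.0027 0.0032 | 145 -0.0025 0.0034 | 148 -0.0023 0.0035 | 151 -0.0021 0.0036 | 154 -0.0019 0.0037 | 157 -0.0017 0.0038 | 160 -0.0015 0.0039 | 163 -0.0013 0.0040 | 166 -0.0011 0.0040 | 169 -0.0009 0.0041 | 172 -0.0007 0.0041 | 175 -0.0005 0.0042 | 178 -0.0003 0.0042 | 181 -0.0000 0.0042 | 184 0.0002 0.0042 | 187 0.0004 0.0042 | 190 0.0006 0.0041 | 193 0.0008 0.0041 | 196 0.0010 0.0041 | 199 0.0013 0.0040 | 202 0.0015 0.0039 | 205 0.0017 0.0038 | 208 0.0019 0.0037 | 211 0.0021 0.0036 | 214 0.0023 0.0035 | 217 0.0024 0.0034 | 220 0.0026 0.0033 | 223 0.0028 0.0031 | 226 0.0029 0.0030 | 229 0.0031 0.0028 | 232 0.0032 0.0027 | 235 0.0034 0.0025 | 238 0.0035 0.0023 | 241 0.0036 0.0021 | 244 0.0037 0.0019 | 247 0.0038 0.0017 | 250 0.0039 0.0015 | 253 0.0040 0.0013 | 256 0.0040 0.0011 | 259 0.0041 0.0009 | 262 0.0041 0.0007 | 265 0.0042 0.0005 | 268 0.0042 0.0003 | 271 0.0042 0.0000 |
```

Request:
move_arm(rows="0 0 0 -0.0014 0.0002 0 0; 0 0 0 -0.0028 0.0004 0 0; 0 0 0 -0.0041 0.0008 0 0; 0 0 0 -0.0041 0.001 0 0; 0 0 0 -0.004 0.0013 0 0; 0 0 0 -0.0039 0.0015 0 0; 0 0 0 -0.0038 0.0017 0 0; 0 0 0 -0.0037 0.0019 0 0")

```text
t: 4.2
eef_pos: [0.4621, -0.0292, 0.1547]
ee_rot: [-3.142, -0.0, 0.003]
force: [2.8, 0.5, 1.1]
width: 0.0005
gripper_force: 1.3
```

Request:
move_arm(rows="0 0 0 -0.0036 0.0021 0 0; 0 0 0 -0.0035 0.0023 0 0; 0 0 0 -0.0034 0.0024 0 0; 0 0 0 -0.0033 0.0026 0 0; 0 0 0 -0.0031 0.0028 0 0; 0 0 0 -0.003 0.0029 0 0; 0 0 0 -0.0028 0.0031 0 0; 0 0 0 -0.0027 0.0032 0 0")

```text
t: 5.2
eef_pos: [0.4366, -0.0508, 0.1546]
ee_rot: [-3.142, 0.0, 0.002]
force: [2.3, 1.2, 0.4]
width: 0.0007
gripper_force: 1.2
```

Run:
```python
from h import *
s=arm.get_state();print(s["eef_pos"],s["force"],s["t"])
p,_=arm.grab_frame("scene");q,_=arm.grab_frame("side")
a=cv2.resize(p[185:345,270:430],None,fx=3.7,fy=3.7)[:592];b=cv2.resize(q[160:310,265:315],None,fx=3.946,fy=3.946)
cv2.imwrite("pics/s2.png",np.hstack([a,b[:592]])[:, :800])
```

```text
[ 0.43660922 -0.05080125  0.15456493] [2.25432152 1.20253841 0.42436893] 5.2
```

View pics/s2.png

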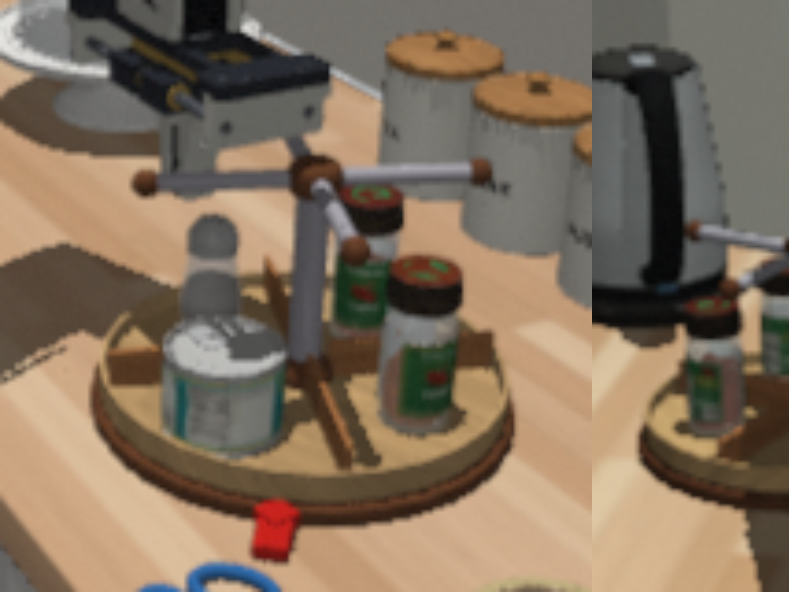

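Request:
move_arm(rows="0 0 0 -0.0025 0.0034 0 0; 0 0 0 -0.0023 0.0035 0 0; 0 0 0 -0.0021 0.0036 0 0; 0 0 0 -0.0019 0.0037 0 0; 0 0 0 -0.0017 0.0038 0 0; 0 0 0 -0.0015 0.0039 0 0; 0 0 0 -0.0013 0.004 0 0; 0 0 0 -0.0011 0.004 0 0")

```text
t: 6.3
eef_pos: [0.4224, -0.0808, 0.1545]
ee_rot: [-3.142, 0.0, 0.002]
force: [1.9, 4.2, -0.3]
width: 0.0006
gripper_force: 1.5
```

Request:
move_arm(rows="0 0 0 -0.0009 0.0041 0 0; 0 0 0 -0.0007 0.0041 0 0; 0 0 0 -0.0005 0.0042 0 0; 0 0 0 -0.0003 0.0042 0 0; 0 0 0 0 0.0042 0 0; 0 0 0 0.0002 0.0042 0 0; 0 0 0 0.0004 0.0042 0 0; 0 0 0 0.0006 0.0041 0 0")

```text
t: 7.3
eef_pos: [0.4212, -0.1141, 0.1544]
ee_rot: [3.142, 0.0, 0.002]
force: [1.9, 3.2, -0.1]
width: 0.0004
gripper_force: 1.3
```

Request:
move_arm(rows="0 0 0 0.0008 0.0041 0 0; 0 0 0 0.001 0.0041 0 0; 0 0 0 0.0013 0.004 0 0; 0 0 0 0.0015 0.0039 0 0; 0 0 0 0.0017 0.0038 0 0; 0 0 0 0.0019 0.0037 0 0; 0 0 0 0.0021 0.0036 0 0; 0 0 0 0.0023 0.0035 0 0")

```text
t: 8.3
eef_pos: [0.434, -0.1448, 0.1545]
ee_rot: [3.142, 0.0, 0.002]
force: [-0.4, 2.7, -0.2]
width: 0.0004
gripper_force: 1.2
```

Request:
move_arm(rows="0 0 0 0.0024 0.0034 0 0; 0 0 0 0.0026 0.0033 0 0; 0 0 0 0.0028 0.0031 0 0; 0 0 0 0.0029 0.003 0 0; 0 0 0 0.0031 0.0028 0 0; 0 0 0 0.0032 0.0027 0 0; 0 0 0 0.0017 0.0013 0 0; 0 0 0 0.001 0.0007 0 0")

```text
t: 9.3
eef_pos: [0.4539, -0.1649, 0.1545]
ee_rot: [3.142, 0.0, 0.002]
force: [-1.1, 2.5, 0.7]
width: 0.0003
gripper_force: 0.9
```

Run:
```python
from h import *
s=arm.get_state();print(s["eef_pos"],s["force"],s["t"])
p,_=arm.grab_frame("scene");cv2.imwrite("pics/s3f.png",p)
cv2.imwrite("pics/s3.png",cv2.resize(p[195:345,270:430],None,fx=4,fy=4,interpolation=cv2.INTER_CUBIC))
```

```text
[ 0.45386392 -0.16488897  0.15454623] [-1.09919101  2.48171992  0.65251885] 9.3
```

View pics/s3.png

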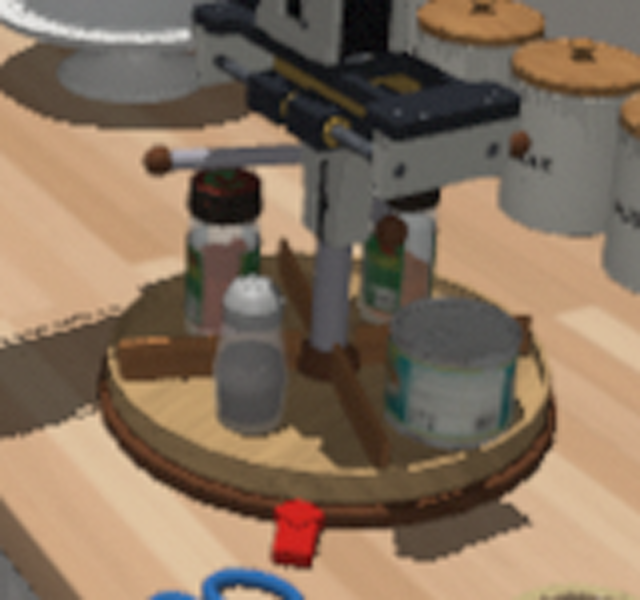

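Run:
```python
from h import *
c=np.array([.5,-.1,0])
for n,x,y,z in[("salt",251,354,.067),("salttop",252,280,.112),("ball",157,160,.164),("ball",391,232,.164),("ball",520,143,.164),("ptr",297,517,.012)]:
    a=w("scene",270+x/4,195+y/4,z=z);e=a-c;print(n,a.round(4),np.hypot(*e[:2]).round(4),np.degrees(np.arctan2(e[1],e[0]))%360)
```

```text
salt [ 0.4237 -0.134   0.067 ] 0.0836 204.0389219175279
salttop [ 0.4246 -0.1303  0.112 ] 0.0813 201.9099947350243
ball [ 0.3992 -0.0645  0.164 ] 0.1069 160.6272559042527
ball [ 0.4637 -0.2019  0.164 ] 0.1081 250.3783373528275
ball [ 0.6027 -0.1366  0.164 ] 0.109 340.3736819957357
ptr [ 0.4065 -0.2141  0.012 ] 0.1476 230.6674330742931
```

Request:
move_arm(rows="0 0 0 0.0034 0.0024 0 0; 0 0 0 0.0035 0.0023 0 0; 0 0 0 0.0036 0.0021 0 0; 0 0 0 0.0037 0.0019 0 0; 0 0 0 0.0038 0.0017 0 0; 0 0 0 0.0038 0.0015 0 0; 0 0 0 0.002 0.0006 0 0; 0 0 0 0 0 0 0")

```text
t: 10.35
eef_pos: [0.4781, -0.1774, 0.1546]
ee_rot: [3.141, -0.001, 0.002]
force: [-1.0, -0.3, 0.1]
width: 0.0006
gripper_force: 0.1
```

Run:
```python
from h import *
s=arm.get_state();print(s["eef_pos"],s["force"],s["t"])
p,_=arm.grab_frame("scene");cv2.imwrite("pics/s4f.png",p)
cv2.imwrite("pics/s4.png",cv2.resize(p[195:345,270:430],None,fx=4,fy=4,interpolation=cv2.INTER_CUBIC))
```

```text
[ 0.4780772  -0.17738961  0.15464589] [-0.98640338 -0.30687918  0.10909557] 10.35
```

View pics/s4.png

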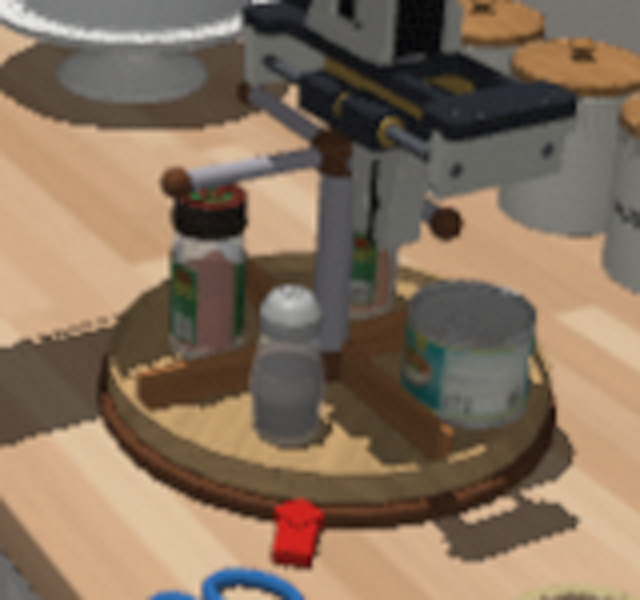

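Run:
```python
from h import *
c=np.array([.5,-.1,0])
for n,x,y,z in[("salt",289,364,.067),("salttop",291,290,.112),("ball",174,182,.164),("ball",446,222,.164),("ball",244,91,.164),("ptr",297,517,.012)]:
    a=w("scene",270+x/4,195+y/4,z=z);e=a-c;print(n,a.round(4),np.hypot(*e[:2]).round(4),np.degrees(np.arctan2(e[1],e[0]))%360)
p=cv2.imread("pics/s4f.png").astype(int)
m=(p[...,2]>150)&(p[...,1]<70)&(p[...,0]<70);v,u=np.nonzero(m);print([ (r,u[v==r].min(),u[v==r].max()) for r in sorted(set(v)) if 310<r<345])
```

```text
salt [ 0.4368 -0.1533  0.067 ] 0.0827 220.18505859204632
salttop [ 0.4376 -0.1503  0.112 ] 0.0802 218.85984132821147
ball [ 0.393  -0.0956  0.164 ] 0.1071 177.64907104161614
ball [ 0.4971 -0.2049  0.164 ] 0.105 268.39887296640455
ball [0.4999 0.0073 0.164 ] 0.1073 90.07425503708785
ptr [ 0.4065 -0.2141  0.012 ] 0.1476 230.6674330742931
[(np.int64(320), np.int64(343), np.int64(346)), (np.int64(321), np.int64(339), np.int64(347)), (np.int64(322), np.int64(339), np.int64(349)), (np.int64(323), np.int64(340), np.int64(350)), (np.int64(324), np.int64(340), np.int64(349)), (np.int64(325), np.int64(339), np.int64(348)), (np.int64(326), np.int64(340), np.int64(348)), (np.int64(327), np.int64(340), np.int64(348)), (np.int64(328), np.int64(339), np.int64(348)), (np.int64(329), np.int64(339), np.int64(348)), (np.int64(330), np.int64(339), np.int64(347)), (np.int64(331), np.int64(339), np.int64(347)), (np.int64(332), np.int64(339), np.int64(347)), (np.int64(333), np.int64(344), np.int64(347))]
```

Request:
move_arm(rows="0 0 0 0.0025 0.0006 0 0; 0 0 0 0.0035 0.0007 0 0; 0 0 0 0.0035 0.0006 0 0; 0 0 0 0.002 0.0003 0 0; 0 0 0 0.0012 0.0001 0 0; 0 0 0 0 0 0 0")

```text
t: 11.15
eef_pos: [0.4905, -0.1795, 0.1545]
ee_rot: [3.141, -0.0, 0.002]
force: [-1.5, 0.4, -0.0]
width: 0.0004
gripper_force: 0.8
```

Run:
```python
from h import *
s=arm.get_state();print(s["eef_pos"],s["force"],s["t"])
p,_=arm.grab_frame("scene");cv2.imwrite("pics/s5f.png",p)
cv2.imwrite("pics/s5.png",cv2.resize(p[195:345,270:430],None,fx=4,fy=4,interpolation=cv2.INTER_CUBIC))
```

```text
[ 0.49049954 -0.17954088  0.15449969] [-1.4568641   0.38466773 -0.02344571] 11.15
```

View pics/s5.png

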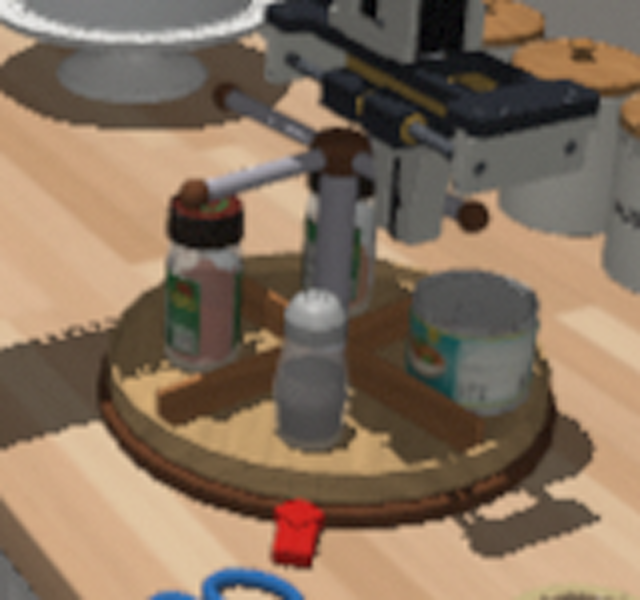

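Run:
```python
from h import *
c=np.array([.5,-.0995,0])
for n,x,y,z in[("salt",312,369,.067),("salttop",316,293,.112),("saltbase",311,436,.022),("ball",195,192,.164),("ball",472,214,.164),("ball",227,97,.164),("ptr",298,513,.012),("ptr",297,520,.012),("hub",341,150,.17)]:
    a=w("scene",270+x/4,195+y/4,z=z);e=a-c;print(n,a.round(4),np.hypot(*e[:2]).round(4),np.degrees(np.arctan2(e[1],e[0]))%360)
# plinth/rim silhouette: leftmost and rightmost plinth px at z=.012
print(w("scene",270+100/4,195+385/4,z=.006),w("scene",270+553/4,195+395/4,z=.006))
```

```text
salt [ 0.4453 -0.1639  0.067 ] 0.0845 229.65585539275287
salttop [ 0.448  -0.1595  0.112 ] 0.0794 229.07528047178204
saltbase [ 0.4481 -0.1629  0.022 ] 0.082 230.6868593166191
ball [ 0.3968 -0.1124  0.164 ] 0.104 187.11704623861675
ball [ 0.5157 -0.2031  0.164 ] 0.1048 278.6426306442595
ball [0.485 0.003 0.164] 0.1036 98.32761521817757
ptr [ 0.409  -0.2113  0.012 ] 0.1441 230.83036053860027
ptr [ 0.405  -0.2165  0.012 ] 0.1507 230.91139071708434
hub [ 0.4934 -0.1104  0.17  ] 0.0127 238.64639700925989
[ 0.37896698 -0.03394084  0.006     ] [ 0.62065633 -0.1710963   0.006     ]
```

Request:
move_arm(rows="0 0 0 -0.005 0 0 0; 0 0 0 -0.006 0 0 0; 0 0 0 0 0 -0.015 0; 0 0 0 0 0 -0.03 0; 0 0 0 0 0 -0.03 0; 0 0 0 0 0 -0.03 0; 0 0 0 -0.03 0 0 0; 0 0 0 0 0 0 0")

```text
t: 12.2
eef_pos: [0.4484, -0.1797, 0.2615]
ee_rot: [-3.142, -0.003, 0.002]
force: [0.1, -0.6, 0.3]
width: 0.0004
gripper_force: 0.0
```

Run:
```python
from h import *
s=arm.get_state();print(s["eef_pos"],s["force"],s["t"])
p,_=arm.grab_frame("scene");cv2.imwrite("pics/s6f.png",p)
cv2.imwrite("pics/s6.png",cv2.resize(p[195:345,270:430],None,fx=4,fy=4,interpolation=cv2.INTER_CUBIC))
```

```text
[ 0.44843411 -0.1796598   0.2614594 ] [ 0.07154507 -0.64622444  0.26588062] 12.2
```

View pics/s6.png

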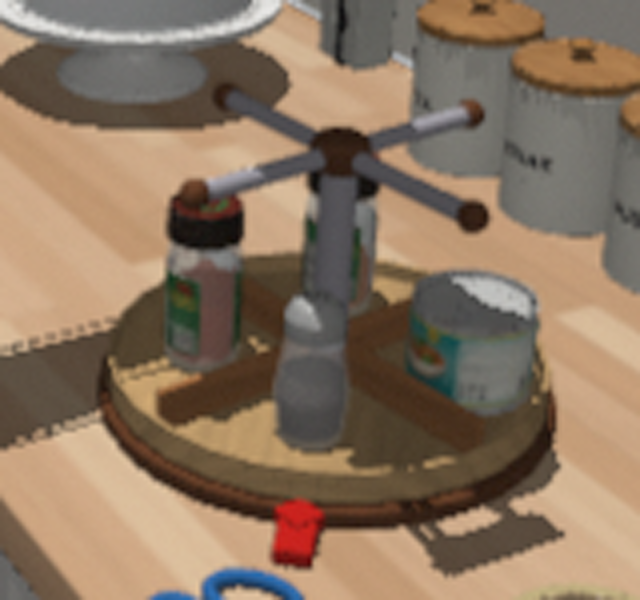

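The picture shows the salt at (312,369), lined up with the pointer at (297,517). Everything on the tray is upright and the gripper is clear of it.

```bash
python3 -c "
from station import arm
print(arm.job_done())"
```

```text
the job is handed in; nothing more can be done
None
```

I turned the carousel about 150° counter-clockwise, so the salt shaker now stands at the red pointer, within about 1° by my camera measurement. Everything on the tray is upright in its own bay, the arm is clear, and the job was handed in at about 12 s.

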